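Loosen the knurled collar of a painting stand by counted turns

ROBOT

A 6-joint arm with a two-finger parallel gripper is mounted at the origin on the work surface. World frame = base frame: x ahead of the robot, y to its left, z up, the work surface at z = 0. Lengths are in m, angles in rad, forces in N, time in s.
With the tool pointing down it reaches from about 0.375 to 0.925 m from the base axis. Payload 5.7 kg.
Tool frame: the origin (TCP) lies between the finger pads; the fingertips stand 8 mm ahead of it and the grasp point (between the pads) lies 11 mm behind it (manip.tip_reach is the distance from the TCP to the fingertips, in m); z points along the fingers, y is the line along which they close (so a half turn about z gives the same grasp; the last joint's range is limited). The gripper opens to 85 mm and grips with 20 to 120 N. Pads are 22 mm wide; open, the fingers measure 114 mm over their backs; the gripper's body (76 mm by 85 mm) begins 54 mm behind the grasp point. The pads swing forward as they close: fully open they stand 13 mm farther back than shut.
Start: joints at [1.028, 0.359, 1.51, -0, 1.272, -0.115], TCP at [0.249, 0.546, 0.239] pointing down, gripper open.
Joint ranges: [-2.97, 2.97], [-1.01, 2.36], [0.21, 2.38], [-0.96, 4.11], [0.2, 2.71], [-2.98, 2.98]. Speed limits (rad/s): [2.39, 2.39, 3.14, 3.14, 3.14, 3.14].

INTERFACE

Orientations are given as a unit quaternion [x, y, z, w].
In Python, from plant import manip gives the robot as it stands.
- The arm moves only by the tool carry_out, never from a script. Its argument "targets" is a list of rows, each a list of 7 numbers: the turn, a rotation vector about the tool's x, y, z in rad, then the shift along the tool's x, y, z in cm, then the closure, from -1 (fully open) to 1 (shut). A call has 1 to 20 rows; each row shifts and turns the commanded pose from where the row before left it, along the tool's axes as they then stand; what a row does not reach is not made up. A row lasts 1/12 s, in which the tool goes at most 41.7 mm and 7.16 degrees, less where a joint would pass 70% of its speed; a pose out of reach is approached as far as the arm can. A call with a gripper value outside its range is refused whole. The fingers move at their own pace and stop on an object; the grip force is fixed at half the most. Time passes only in rows, so rows that do not move let the fingers close. It gives the time, the measured TCP pose, the force, the opening and the grip force at its end, in the units of the state.
- manip.state(): the state, without advancing time (a new reading comes with each control period).
- manip.snapshot(name): name is "scene" or "top" or "wrist"; returns a dict with "frame" (384x512x3 uint8, red, green, blue), "depth" (384x512 float32, m along the optical axis (not along the pixel's ray), 0 where there is no reading), "mtx" (3x3 intrinsics, pixels), "R" (3x3) and "t" (3): a world point X has camera coordinates R X + t. Camera axes: x right, y down, z forward; pixel columns grow to the right and rows downward; lengths in m; the calibration is good to about 2 mm. The wrist camera is an equidistant fisheye: a pixel r from the principal point sees the ray r / f radians off the axis. A picture is of the moment at which its call begins.
- manip.finish_job(): hands the job in; it is judged then, once.
The state is a dict: "time_s": time; "q": joint angles; "dq": joint speeds; "tau": joint torques, N m; "position": TCP position; "tcp_rot": TCP orientation; "contact_force": force on the tool from outside, world axes, zero at the start; "wrist_torque": the same for the moment, N m; "grip_width": finger opening in m; "grasp_force": force on a finger pad.
Only numpy, scipy, OpenCV 4.12 (cv2) and the standard library are available. Lean on these libraries where they do the work, as an engineer would, in place of code of your own. Each camera call takes 0.05 s, during which the arm holds its last target. There are 200 camera calls.

TASK

The big knurled dark-steel collar on the painting stand clamps the stem of the freshly painted black maquette. With a fingertip against its rim, roll the collar anticlockwise (seen from above) until the white dab on it first comes round to the black pointer on the stand, then give it two full turns more, stop with the dab back at the pointer, and withdraw. Do not touch or lift the maquette, leave the small foot screw as it is, and do not disturb the other things on the table.

Things in the scene. Friction and masses are not known exactly. Their poses are not given: they have to be found in the camera images.
- stand: Painting stand, fixed. Origin: centre of its underside, on the collar's vertical axis; x points to the pointer. Round grey foot 170 mm across, 14 mm high, with an ear 36 mm wide out to 120 mm on the -x side that carries the foot screw; square column; flange 124 mm across, top 53 mm above the table; on it the knurled collar (55 to 80 mm), with the maquette standing up through its bore.
- collar (a joint): Turn of the knurled collar about the stand's vertical axis, rad, growing anticlockwise seen from above (loosening). 0 = the dab at the pointer for the first time, one full turn = 6.283, two = 12.566. It starts at -1.8 to -0.4 and turns from a stop at -2.2 to 21. It stays at one height as it turns, has about 0.05 N m of friction and stays where it is left.
- collar_top (a point): Centre of the collar's top face, on its axis, 80 mm above the table. The collar is a dark steel ring 82 mm across over its 24 knurl ridges (each 5 mm wide and 2.5 mm proud of a 77 mm body), 25 mm high, with a 30 mm bore; its rim is free all round.
- collar_mark (a point): The white dab on the collar: a stripe 9 mm wide over the outer part of its top face and down its rim; this point is on the top face, 34 mm from the axis, and turns with the collar.
- pointer (a point): Black pointer, 16 mm long and 6 mm wide, lying on top of the flange just outside the collar's rim; this point is 53 mm from the axis and 54 mm above the table.
- footscrew (a joint): Turn of the small knurled foot screw, rad, 0 at the start. Leave it alone.
- footscrew_top (a point): Top centre of the small foot screw, a knurled steel screw 33 mm across whose top is 33 mm above the table, on the ear of the foot, 103 mm from the stand's axis on the side away from the pointer.
- maquette: Small freshly painted black lump, 24 to 40 mm across, on a 15 mm square steel stem that stands loosely in the stand's socket through the collar's bore. Origin: underside of the stem, on the axis, 20 mm above the table; the lump reaches from 80 to at most 112 mm above the table and stays within 20 mm of the axis. Not to be touched.
- paint_bottle: Blue paint bottle with a black cap, 68 mm across, 165 mm high; origin at the centre of its underside. Bystander.
- cup: White ceramic cup, 76 mm across, 85 mm high; origin at the centre of its underside. Bystander.
- fragment: Black lump of a sculpture lying on the table, 50 by 36 mm and about 55 mm high; origin at the centre of its underside. Bystander.
- spatula: Spatula lying on the table, 190 mm long; origin near its middle. Bystander.

How it is judged:
On the way, in this order (a step that is already met when the one before it is completed fails the run):
1. the dab has come round to the pointer for the first time (value of joint collar above 0 rad).
2. one full turn more has been given (value of joint collar above 6.283 rad).
At the end, for the whole second after the job is handed in: The collar rests two full turns (12.57 rad) past the first meeting of dab and pointer, within 0.35 rad (20 degrees), and the maquette still stands in its socket (value of joint collar between 12.216 and 12.916 rad and velocity of joint collar between -0.05 and 0.05 rad/s and angle between maquette's own z axis and vertical below 0.15 rad and height (world z) of maquette below 0.025 m and horizontal distance between maquette and stand below 0.004 m); the robot touches nothing.
It fails at once if the maquette was touched (contact force between any of the fingers, the arm and maquette above 0.5 N).
It fails at once if the maquette was lifted or tipped (height (world z) of maquette above 0.028 m or angle between maquette's own z axis and vertical above 0.2 rad).
It fails at once if the foot screw was turned by more than 0.3 rad (value of joint footscrew above 0.3 rad or value of joint footscrew below -0.3 rad).
It fails at once if the collar was loosened more than half a turn too far (value of joint collar above 15.706 rad).
It fails at once if a bystander was moved by more than 15 mm (distance of any of paint_bottle, cup, fragment, spatula from where it was at the start of the episode above 0.015 m).
It also fails if it takes over 61 s, if anything falls off the work surface, if the arm or the gripper's body presses on something with over 40 N, if the wrist force passes 120 N, or if a joint passes its speed limit or range.

## Working session

There is one attempt and no reset: what is moved stays moved. The work goes in short steps, Python scripts to look and compute and a tool call to move; the robot and the scene stay as the last step left them, time stands still between calls to the robot, and variables do not carry over. Pictures are saved under pics/ and viewed, at most 10 in all, crops included, and the job is handed in when it is done.

Besides the shell and the picture viewer there is one more tool, called as name([rows], argument=value, ...), one row to a line, values as JSON. carry_out: Moves the arm, as the interface text tells. Its arguments: {"type":"object","properties":{"targets":{"type":"array"}},"required":["targets"]}

```bash
mkdir -p pics; ls; python3 - <<'E'
from plant import manip
import cv2,numpy as np
a=manip.snapshot("scene");b=manip.snapshot("top")
for n,s in(("scene",a),("top",b)):
    cv2.imwrite(f"pics/{n}1.png",cv2.resize(s["frame"][:,:,::-1],(800,600)))
    np.savez(f"{n}1.npz",**s); print(n,s["mtx"].round(1).tolist(),s["R"].round(3).tolist(),s["t"].round(3).tolist())
print(manip.state(),manip.tip_reach)
E
```

```text
pics
scene [[470.5, 0.0, 255.7], [0.0, 470.5, 198.9], [0.0, 0.0, 1.0]] [[0.774, 0.633, -0.018], [0.383, -0.491, -0.782], [-0.504, 0.598, -0.623]] [-0.437, -0.152, 1.571]
top [[422.8, 0.0, 249.4], [0.0, 422.8, 190.1], [0.0, 0.0, 1.0]] [[0.0, -1.0, 0.012], [-0.996, -0.001, -0.085], [0.085, -0.012, -0.996]] [-0.022, 0.578, 1.161]
{'time_s': 0.1, 'q': array([ 1.02789769e+00,  3.59448890e-01,  1.51138001e+00,  1.91329790e-05,
        1.27248816e+00, -1.15118553e-01]), 'dq': array([-0.00106064,  0.00067137, -0.00350792,  0.00156957,  0.0017765 ,
       -0.00058315]), 'tau': array([-3.72425093e-04, -5.28646553e+01, -2.79353660e+01, -4.77016565e-04,
        5.03079908e-03, -1.94714977e-05]), 'position': array([0.24859641, 0.54538845, 0.23850692]), 'tcp_rot': array([ 2.12265571e-01,  9.77211637e-01, -8.13002260e-04, -2.87232892e-04]), 'contact_force': array([ 0.54965969, -0.36572798,  0.52415168]), 'wrist_torque': array([-0.02845038,  0.00812995,  0.05477186]), 'grasp_force': 0.0, 'grip_width': 0.08552440463739125} 0.008
```

View pics/top1.png

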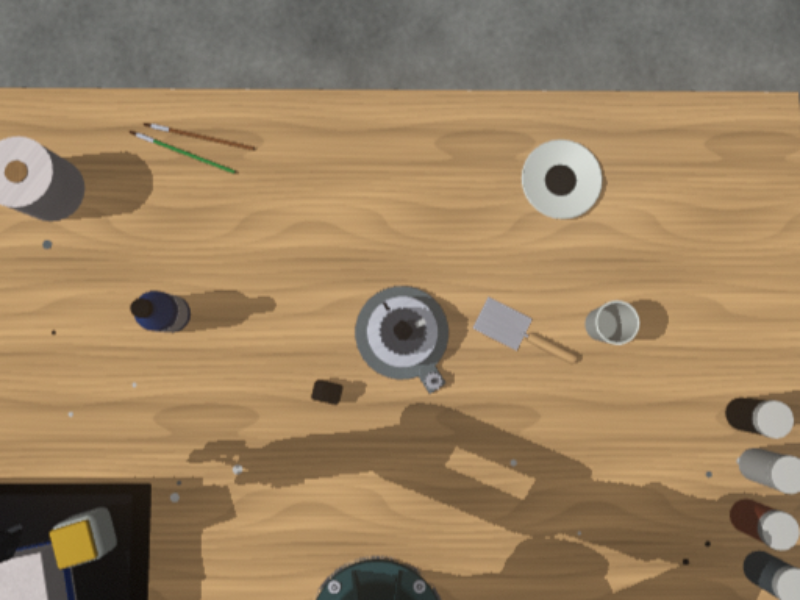

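View pics/scene1.png

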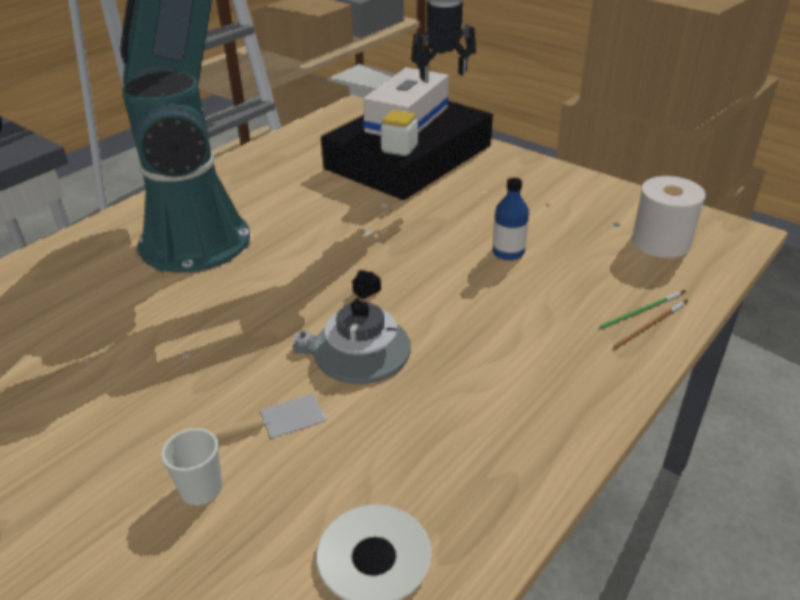

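The top view shows the stand at about (403,330), pointer at (386,306), dab at (421,322), foot screw at (433,380), and spatula, cup, fragment and bottle 80 px or more away. The scene view shows the same layout. Next I'll get metric positions.

```bash
cat >h.py <<'E'
import numpy as np,cv2
from scipy.optimize import least_squares
def world(s):
    v,u=np.mgrid[:384,:512]; K=s["mtx"]; d=s["depth"].astype(float)
    c=np.stack([(u-K[0,2])/K[0,0]*d,(v-K[1,2])/K[1,1]*d,d],-1)
    return (c-s["t"])@s["R"]
def onplane(s,u,v,z):
    K=s["mtx"];r=s["R"].T@np.array([(u-K[0,2])/K[0,0],(v-K[1,2])/K[1,1],1]);o=-s["R"].T@s["t"]
    return o+r*(z-o[2])/r[2]
def patch(s,cx,cy,z,half=.075,n=600):
    "rectified view of plane z; rows down = -x, cols right = -y"
    pts=[(cx+half,cy+half),(cx+half,cy-half),(cx-half,cy-half),(cx-half,cy+half)]
    px=[]
    for p in pts:
        c=s["R"]@np.array([*p,z])+s["t"];c=s["mtx"]@c;px.append(c[:2]/c[2])
    M=cv2.getPerspectiveTransform(np.float32(px),np.float32([[0,0],[n,0],[n,n],[0,n]]))
    return cv2.warpPerspective(s["frame"],M,(n,n),flags=cv2.INTER_CUBIC)
E
python3 - <<'E'
from h import *
s=dict(np.load("top1.npz"));P=world(s)
c0=onplane(s,258,211,.08);print(c0)
near=np.hypot(P[...,0]-c0[0],P[...,1]-c0[1])<.1
for lo,hi in((.008,.02),(.045,.06),(.073,.088)):
    m=(near&(P[...,2]>lo)&(P[...,2]<hi)).astype(np.uint8)
    q=P[m>0]; (c,r)=cv2.minEnclosingCircle(np.float32(q[:,:2])*1000); print(lo,m.sum(),np.median(q[:,2]),q[:,:2].mean(0),c,r)
cv2.imwrite("pics/p1.png",patch(s,c0[0],c0[1],.08)[:,:,::-1])
for n,u,v,z in(("ptr",386,306,.054),("dab",421,322,.08),("screw",433,380,.033)):
    w=onplane(s,u*.64,v*.64,z);print(n,w,np.degrees(np.arctan2(w[1]-c0[1],w[0]-c0[0])))
E
```

```text
[ 0.51693762 -0.0435998   0.08      ]
0.008 1238 0.01520502730679407 [ 0.50988624 -0.04235493] (509.3131408691406, -46.64956283569336) 91.048583984375
0.045 900 0.05437759463152102 [ 0.51325361 -0.04138349] (514.468994140625, -42.29977035522461) 61.61459732055664
0.073 589 0.08146510756951568 [ 0.51448794 -0.04258453] (514.7479248046875, -42.742431640625) 41.208900451660156
ptr [ 0.55923203 -0.0145494   0.054     ] 34.48366617696584
dab [ 0.53006815 -0.07412304  0.08      ] -66.72352471311004
screw [ 0.42994885 -0.09771076  0.033     ] -148.1165140742546
```

View pics/p1.png

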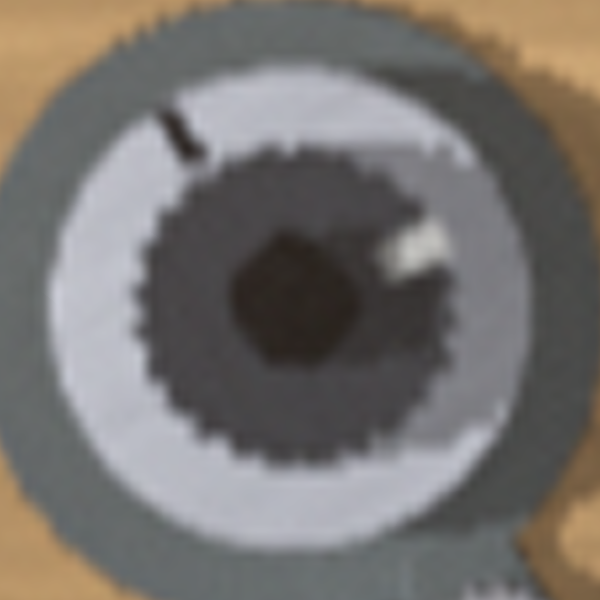

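Patch shows the collar centre at (297,304), dab at (415,248), pointer at (183,135). That puts the axis at about (0.515, -0.0427), the pointer at 32.8° and the dab at -64.6°, so the collar is at about -1.70 and needs about 817° of roll in total. First I'll test how turn and shift combine within a row.

carry_out([
  [0,0,0.12,3,0,0,0.3],
  [0,0,0,0,0,0,0.3],
  [0,0,0,0,0,0,0.3],
  [0,0,0,0,0,0,0.3],
])

```text
time_s: 0.43
position: [0.2216, 0.5581, 0.239]
tcp_rot: [0.269, 0.963, -0.0, 0.0]
contact_force: [0.8, 0.5, -0.0]
grip_width: 0.0388
grasp_force: 0.0
```

carry_out([
  [0,0,0.124,0,0,0,0.3],
  [0,0,0.124,0,0,0,0.3],
  [0,0,0.124,0,0,0,0.3],
  [0,0,0.124,0,0,0,0.3],
  [0,0,0.124,0,0,0,0.3],
  [0,0,0.124,0,0,0,0.3],
  [0,0,0.124,0,0,0,0.3],
  [0,0,0.124,0,0,0,0.3],
  [0,0,0.124,0,0,0,0.3],
  [0,0,0.124,0,0,0,0.3],
  [0,0,0.124,0,0,0,0.3],
  [0,0,0.124,0,0,0,0.3],
  [0,0,0.124,0,0,0,0.3],
  [0,0,0.124,0,0,0,0.3],
  [0,0,0.124,0,0,0,0.3],
  [0,0,0.124,0,0,0,0.3],
  [0,0,0.124,0,0,0,0.3],
  [0,0,0.124,0,0,0,0.3],
  [0,0,0.124,0,0,0,0.3],
  [0,0,0.124,0,0,0,0.3],
])

```text
time_s: 2.1
position: [0.2224, 0.5579, 0.2391]
tcp_rot: [0.999, 0.054, 0.0, 0.0]
contact_force: [-0.4, -0.5, -0.2]
grip_width: 0.0299
grasp_force: 0.0
```

carry_out([
  [0,0,0,0.78,3.15,0.4,0.3],
  [0,0,0,0.78,3.15,0.4,0.3],
  [0,0,0,0.78,3.15,0.4,0.3],
  [0,0,0,0.78,3.15,0.4,0.3],
  [0,0,0,0.78,3.15,0.4,0.3],
  [0,0,0,0.78,3.15,0.4,0.3],
  [0,0,0,0.78,3.15,0.4,0.3],
  [0,0,0,0.78,3.15,0.4,0.3],
  [0,0,0,0.78,3.15,0.4,0.3],
  [0,0,0,0.78,3.15,0.4,0.3],
  [0,0,0,0.78,3.15,0.4,0.3],
  [0,0,0,0.78,3.15,0.4,0.3],
  [0,0,0,0.78,3.15,0.4,0.3],
  [0,0,0,0.78,3.15,0.4,0.3],
  [0,0,0,0.78,3.15,0.4,0.3],
  [0,0,0,0.78,3.15,0.4,0.3],
  [0,0,0,0.78,3.15,0.4,0.3],
  [0,0,0,0.78,3.15,0.4,0.3],
  [0,0,0,0.78,3.15,0.4,0.3],
  [0,0,0,0,0,0,0.3],
])

```text
time_s: 3.77
position: [0.4398, -0.0249, 0.1633]
tcp_rot: [0.998, 0.056, 0.001, 0.002]
contact_force: [0.1, 0.2, 0.5]
grip_width: 0.0297
grasp_force: 0.0
```

carry_out([
  [0,0,0,0.4,1.3,0,0.3],
  [0,0,0,0.4,1.3,0,0.3],
  [0,0,0,0,0,2.3,0.3],
  [0,0,0,0,0,2.4,0.3],
  [0,0,0,0,0,2.4,0.3],
  [0,0,0,0,0,1.8,0.3],
  [0,0,0,0,0,0,0.3],
  [0,0,0,0,0,0,0.3],
])

```text
time_s: 4.43
position: [0.4471, -0.0443, 0.0739]
tcp_rot: [0.998, 0.057, -0.001, -0.0]
contact_force: [0.2, -0.5, 0.8]
grip_width: 0.03
grasp_force: 0.0
```

```bash
python3 - <<'E'
from h import *
from plant import manip
a=manip.snapshot("scene");w=manip.snapshot("wrist")
c=cv2.resize(a["frame"][150:260,170:290],None,fx=3.3,fy=3.3,interpolation=3)
w2=cv2.resize(w["frame"],(484,363))
im=np.zeros((400,800,3),np.uint8);im[:363,:396]=c[:363,:396];im[:363,396:]=w2[:,:404]
cv2.imwrite("pics/a1.png",im[:,:,::-1])
s=manip.state();print(s["position"],s["tcp_rot"],s["contact_force"],s["q"])
E
```

```text
[ 0.44856001 -0.04459864  0.07522699] [9.98366843e-01 5.71235954e-02 6.72257881e-04 2.98477980e-04] [ 1.15426356 -0.10013929 -0.55919447] [-2.52420906e-01  3.85521125e-01  2.00177904e+00 -2.32505617e-04
  7.52830035e-01  1.20423553e+00]
```

View pics/a1.png

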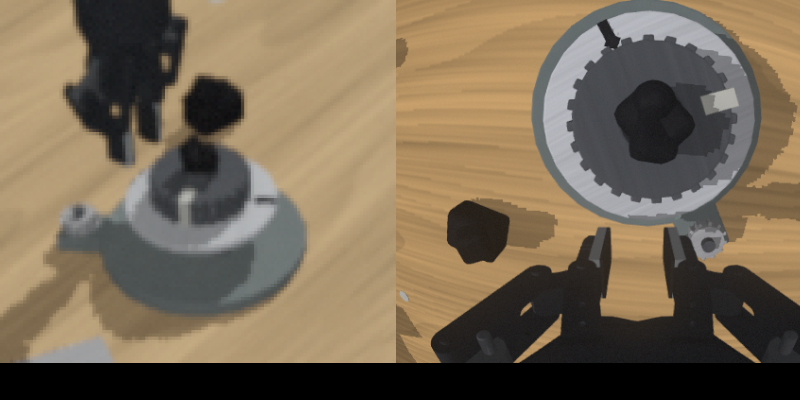

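Left, scene crop: the fingers are beside the collar, and the fragment lies on the table behind the maquette. Right, wrist view: the fingers (600–670, 240) face the collar centre at about (652,120), slightly to its left, so I need a small +y shift before closing in.

carry_out([
  [0,0,0,0,0.56,0.7,0.3],
  [0,0,0,0.8,0,0,0.3],
  [0,0,0,0.5,0,0,0.3],
  [0,0,0,0.3,0,0,0.3],
  [0,0,0,0.2,0,0,0.3],
  [0,0,0,0,0,0,0.3],
  [0,0,0,0,0,0,0.3],
])

```text
time_s: 5.12
position: [0.4663, -0.0478, 0.0674]
tcp_rot: [0.998, 0.057, -0.0, 0.0]
contact_force: [-0.4, -1.0, 0.8]
grip_width: 0.0294
grasp_force: 0.0
```

```bash
python3 - <<'E'
from plant import manip
for i in range(4):
    s=manip.state();print(s["position"].round(4),s["contact_force"].round(1),s["wrist_torque"].round(2)); manip.snapshot("wrist")
E
```

```text
[ 0.4663 -0.0478  0.0674] [-0.4 -1.   0.8] [-0.02  0.03  0.  ]
[ 0.4661 -0.0478  0.0673] [ 0.2 -0.2  0. ] [-0.02  0.04 -0.01]
[ 0.466  -0.0478  0.0673] [-0.  -0.3 -0. ] [ 0.02 -0.03 -0.05]
[ 0.466  -0.0478  0.0673] [ 0.1 -0.5  0.5] [-0.04 -0.07  0.03]
```

carry_out([
  [0,0,0,0.15,0,0,0.3],
  [0,0,0,0,0,0,0.3],
])

```text
time_s: 5.48
position: [0.4672, -0.0477, 0.0672]
tcp_rot: [0.998, 0.057, -0.001, -0.0]
contact_force: [-1.3, -0.3, 0.7]
grip_width: 0.0299
grasp_force: 0.6
```

carry_out([
  [0,0,0,0.15,0,0,0.3],
  [0,0,0,0,0,0,0.3],
])

```text
time_s: 5.65
position: [0.4674, -0.0476, 0.0671]
tcp_rot: [0.998, 0.057, -0.002, -0.0]
contact_force: [-5.3, -1.7, 4.0]
grip_width: 0.0298
grasp_force: 2.8
```

carry_out([
  [0,0,0,0.15,0,0,0.3],
  [0,0,0,0,0,0,0.3],
])

```text
time_s: 5.82
position: [0.4675, -0.0475, 0.067]
tcp_rot: [0.998, 0.057, -0.003, -0.0]
contact_force: [-8.0, -3.9, 5.4]
grip_width: 0.0296
grasp_force: 4.7
```

Contact is compliant, about 3 N per mm. Rolling now.

carry_out([
  [0,0,-0.11,0.027,0.494,0,0.3],
  [0,0,-0.11,0.027,0.494,0,0.3],
  [0,0,-0.11,0.027,0.494,0,0.3],
  [0,0,-0.11,0.027,0.494,0,0.3],
  [0,0,-0.11,0.027,0.494,0,0.3],
  [0,0,-0.11,0.027,0.494,0,0.3],
  [0,0,-0.11,0.027,0.494,0,0.3],
  [0,0,-0.11,0.027,0.494,0,0.3],
])

```text
time_s: 6.48
position: [0.4888, -0.0841, 0.0672]
tcp_rot: [0.877, 0.48, -0.003, 0.002]
contact_force: [-7.3, -23.0, -1.7]
grip_width: 0.0299
grasp_force: 12.1
```

```bash
cat >>h.py <<'E'
def look(tag=None):
    from plant import manip
    C=np.array([.515,-.0427])
    st=manip.state();p=st["position"][:2]-C;x,y=st["tcp_rot"][:2]
    yaw=np.degrees(np.arctan2(2*x*y,2*x*x-1)); a=np.radians(yaw)
    R=np.array([[np.cos(a),np.sin(a)],[np.sin(a),-np.cos(a)]])
    print("t",round(st["time_s"],2),"z",st["position"][2].round(4),"r",np.hypot(*p).round(4),"phi",np.degrees(np.arctan2(p[1],p[0])).round(1),"yaw",yaw.round(1),"axis in tool",(R.T@-p).round(4),"F tool",(R.T@st["contact_force"][:2]).round(1),"q6",np.degrees(st["q"][5]).round(0),"q1",np.degrees(st["q"][0]).round(0))
    s=manip.snapshot("top"); im=patch(s,.5169,-.0436,.08).astype(int)
    v,u=np.mgrid[:600,:600];r=np.hypot(u-297,v-304)/4
    m=(r>25)&(r<37)&(im.min(-1)>115)
    th=np.degrees(np.arctan2(-(u[m]-297),-(v[m]-304)))
    if m.sum()>50:
        d=np.degrees(np.angle(np.exp(1j*np.radians(th)).mean())); print("dab",d.round(1),"n",m.sum(),"collar mod360",(d-32.8).round(1),"R",abs(np.exp(1j*np.radians(th)).mean()).round(2))
    else: print("dab hidden",m.sum())
    if tag: cv2.imwrite(f"pics/{tag}.png",im[:,:,::-1])
    return s
E
python3 -c "
from h import *
look('b1')"
```

```text
t 6.48 z 0.0672 r 0.049 phi -122.3 yaw 57.4 axis in tool [ 0.049  -0.0002] F tool [-23.2   6.3] q6 16.0 q1 -17.0
dab hidden 0[ WARN:0@1.101] global loadsave.cpp:1063 imwrite_ Unsupported depth image for selected encoder is fallbacked to CV_8U.
```

View pics/b1.png

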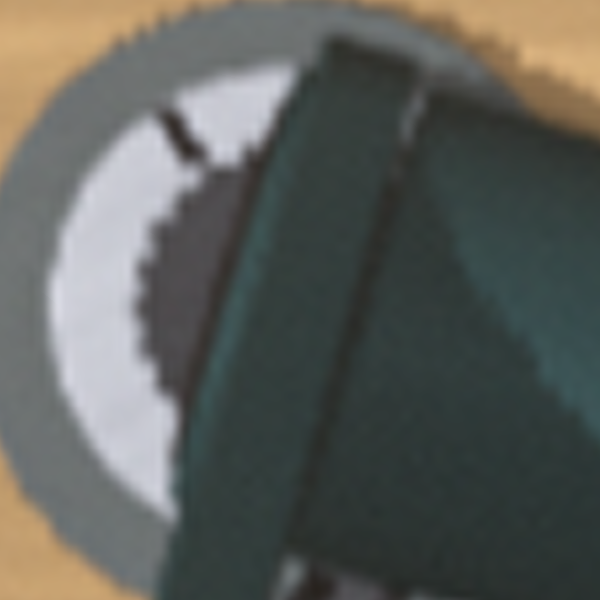

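The top view is blocked by the arm, with the pointer visible at (183,135). The wrist camera orbits with the tool, so I'll use that to see whether the collar follows.

```bash
python3 - <<'E'
from h import *
from plant import manip
w=manip.snapshot("wrist")["frame"]
cv2.imwrite("pics/w1.png",cv2.resize(w,(800,600))[:,:,::-1]);print(manip.state()["contact_force"])
E
```

```text
[ -6.74866018 -22.41660333  -0.17642033]
```

View pics/w1.png

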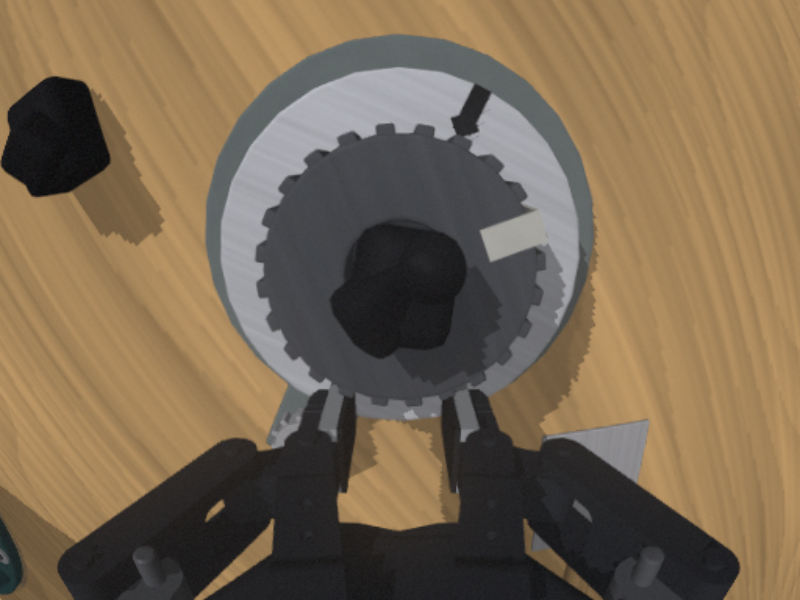

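Dab at (514,235), collar centre (402,263), pointer (470,110). The dab has kept its place relative to the tool, so there's no slip. I'll ease the preload and carry on.

carry_out([
  [0,0,-0.11,-0.15,0.494,0,0.3],
  [0,0,-0.11,0.027,0.494,0,0.3],
  [0,0,-0.11,0.027,0.494,0,0.3],
  [0,0,-0.11,0.027,0.494,0,0.3],
  [0,0,-0.11,0.027,0.494,0,0.3],
  [0,0,-0.11,0.027,0.494,0,0.3],
  [0,0,-0.11,0.027,0.494,0,0.3],
  [0,0,-0.11,0.027,0.494,0,0.3],
])

```text
time_s: 7.25
position: [0.5314, -0.0905, 0.0675]
tcp_rot: [0.59, 0.808, -0.001, 0.004]
contact_force: [4.7, -13.5, -9.3]
grip_width: 0.0298
grasp_force: 6.7
```

```bash
cat >>h.py <<'E'
def wl(tag=None):
    from plant import manip
    s=manip.snapshot("wrist");st=manip.state();K=s["mtx"];C=np.array([.515,-.0427])
    # rectify plane z=.08 around axis (fisheye)
    g=np.arange(-.045,.0451,.0005);gx,gy=np.meshgrid(g,g,indexing="ij")
    X=np.stack([C[0]+gx,C[1]+gy,np.full_like(gx,.08)],-1)@s["R"].T+s["t"]
    n=np.linalg.norm(X[...,:2],axis=-1);f=np.arctan2(n,X[...,2])*K[0,0]/n
    im=cv2.remap(s["frame"],np.float32(X[...,0]*f+K[0,2]),np.float32(X[...,1]*f+K[1,2]),1).astype(int)
    r=np.hypot(gx,gy);m=(r>.026)&(r<.036)&(im.min(-1)>125)
    z=np.exp(1j*np.arctan2(gy,gx)[m]).mean() if m.any() else 0
    d=np.degrees(np.angle(z));p=st["position"][:2]-C;x,y=st["tcp_rot"][:2]
    a=np.arctan2(2*x*y,2*x*x-1);R=np.array([[np.cos(a),np.sin(a)],[np.sin(a),-np.cos(a)]])
    print("dab",d.round(1),"n",m.sum(),"conc",abs(z).round(2),"collar mod360",((d-32.8)%360).round(1),"t",round(st["time_s"],2),"z",st["position"][2].round(4),"yaw",np.degrees(a).round(1),"dab-yaw",((d-np.degrees(a))%360).round(1),"axis in tool",(R.T@-p).round(4),"F tool",(R.T@st["contact_force"][:2]).round(1),"Fz",st["contact_force"][2].round(1),"q1,q6",np.degrees(st["q"][[0,5]]).round(0))
    if tag: cv2.imwrite(f"pics/{tag}.png",cv2.resize(s["frame"],(800,600))[:,:,::-1])
E
python3 -c "
from h import *
wl()"
```

```text
dab 35.3 n 361 conc 1.0 collar mod360 2.5 t 7.3 z 0.0676 yaw 108.1 dab-yaw 287.2 axis in tool [ 0.0506 -0.0017] F tool [-14.6  -0.2] Fz -8.2 q1,q6 [-17. -35.]
```

carry_out([
  [0,0,-0.11,0.027,0.5,0,0.3],
  [0,0,-0.11,0.027,0.5,0,0.3],
  [0,0,-0.11,0.027,0.5,0,0.3],
  [0,0,-0.11,0.027,0.5,0,0.3],
  [0,0,-0.11,0.027,0.5,0,0.3],
  [0,0,-0.11,0.027,0.5,0,0.3],
  [0,0,-0.11,0.027,0.5,0,0.3],
  [0,0,-0.11,0.027,0.5,0,0.3],
  [0,0,-0.11,0.027,0.5,0,0.3],
])

```text
time_s: 8.05
position: [0.5638, -0.0574, 0.068]
tcp_rot: [0.136, 0.991, -0.001, 0.005]
contact_force: [9.6, -2.1, -9.0]
grip_width: 0.0301
grasp_force: 5.1
```

```bash
python3 -c "
from h import *
wl()"
```

```text
dab 94.4 n 379 conc 0.99 collar mod360 61.6 t 8.1 z 0.068 yaw 164.8 dab-yaw 289.6 axis in tool [0.051  0.0006] F tool [-10.  -1.] Fz -7.6 q1,q6 [-13. -87.]
```

carry_out([
  [0,0,-0.11,0.08,0.5,0,0.3],
  [0,0,-0.11,0.027,0.5,0,0.3],
  [0,0,-0.11,0.027,0.5,0,0.3],
  [0,0,-0.11,0.027,0.5,0,0.3],
  [0,0,-0.11,0.027,0.5,0,0.3],
  [0,0,-0.11,0.027,0.5,0,0.3],
  [0,0,-0.11,0.027,0.5,0,0.3],
  [0,0,-0.11,0.027,0.5,0,0.3],
  [0,0,-0.11,0.027,0.5,0,0.3],
  [0,0,-0.11,0.027,0.5,0,0.3],
  [0,0,-0.11,0.027,0.5,0,0.3],
])

```text
time_s: 9.02
position: [0.5458, -0.0049, 0.068]
tcp_rot: [-0.451, 0.892, -0.001, 0.004]
contact_force: [8.4, 9.1, -4.5]
grip_width: 0.0298
grasp_force: 6.2
```

```bash
python3 -c "
from h import *
wl()"
```

```text
dab 162.7 n 414 conc 0.92 collar mod360 129.9 t 9.07 z 0.068 yaw -125.9 dab-yaw 288.7 axis in tool [0.0487 0.0018] F tool [-13.7  -1.6] Fz -3.9 q1,q6 [  -8. -152.]
```

carry_out([
  [0,0,0,-1.5,0,0,0.3],
  [0,0,0,-1.5,0,0,0.3],
  [0,0,0,0,0,-3,0.3],
  [0,0,0,0,0,-3,0.3],
  [0,0,0.1227,0,0,0,0.3],
  [0,0,0.1227,0,0,0,0.3],
  [0,0,0.1227,0,0,0,0.3],
  [0,0,0.1227,0,0,0,0.3],
  [0,0,0.1227,0,0,0,0.3],
  [0,0,0.1227,0,0,0,0.3],
  [0,0,0.1227,0,0,0,0.3],
  [0,0,0.1227,0,0,0,0.3],
  [0,0,0.1227,0,0,0,0.3],
  [0,0,0.1227,0,0,0,0.3],
  [0,0,0.1227,0,0,0,0.3],
  [0,0,0.1227,0,0,0,0.3],
  [0,0,0.1227,0,0,0,0.3],
  [0,0,0.1227,0,0,0,0.3],
  [0,0,0.1227,0,0,0,0.3],
  [0,0,0.1227,0,0,0,0.3],
])

```text
time_s: 10.73
position: [0.5593, 0.0182, 0.1272]
tcp_rot: [0.496, 0.868, -0.0, -0.0]
contact_force: [0.7, 0.1, -0.1]
grip_width: 0.0301
grasp_force: 0.0
```

carry_out([
  [0,0,0.1227,0,0,0,0.3],
  [0,0,0.1227,0,0,0,0.3],
  [0,0,0.1227,0,0,0,0.3],
  [0,0,0.1227,0,0,0,0.3],
  [0,0,0.1227,0,0,0,0.3],
  [0,0,0.1227,0,0,0,0.3],
  [0,0,0.1227,0,0,0,0.3],
  [0,0,0.1227,0,0,0,0.3],
  [0,0,0.1227,0,0,0,0.3],
  [0,0,0.1227,0,0,0,0.3],
  [0,0,0.1227,0,0,0,0.3],
  [0,0,0.1227,0,0,0,0.3],
  [0,0,0.1227,0,0,0,0.3],
  [0,0,0.1227,0,0,0,0.3],
  [0,0,0.1227,0,0,0,0.3],
  [0,0,0.1227,0,0,0,0.3],
  [0,0,0.1227,0,0,0,0.3],
  [0,0,0.1227,0,0,0,0.3],
  [0,0,0.1227,0,0,0,0.3],
  [0,0,0.1227,0,0,0,0.3],
])

```text
time_s: 12.4
position: [0.5593, 0.0182, 0.1272]
tcp_rot: [0.985, -0.174, -0.0, 0.0]
contact_force: [0.3, 0.0, 0.2]
grip_width: 0.0303
grasp_force: 0.0
```

carry_out([
  [0,0,0.1227,0,0,0,0.3],
  [0,0,0.1227,0,0,0,0.3],
  [0,0,0.1227,0,0,0,0.3],
  [0,0,0.1227,0,0,0,0.3],
  [0,0,0.1227,0,0,0,0.3],
  [0,0,0.1227,0,0,0,0.3],
  [0,0,0.1227,0,0,0,0.3],
  [0,0,0.1227,0,0,0,0.3],
  [0,0,0,-0.5,2,0,0.3],
  [0,0,0,-0.5,2,0,0.3],
  [0,0,0,-0.5,2,0,0.3],
  [0,0,0,0,0,0,0.3],
  [0,0,0,0,0,0,0.3],
])

```text
time_s: 13.48
position: [0.4964, 0.018, 0.1273]
tcp_rot: [0.788, -0.615, -0.0, 0.0]
contact_force: [1.6, 0.0, -0.6]
grip_width: 0.0296
grasp_force: 0.0
```

```bash
python3 -c "
from h import *
wl()"
```

```text
dab 161.0 n 127 conc 0.91 collar mod360 128.2 t 13.53 z 0.1275 yaw -75.9 dab-yaw 236.9 axis in tool [ 0.0628 -0.0019] F tool [-0.  -0.7] Fz 0.1 q1,q6 [ -6. 160.]
```

carry_out([
  [0,0,0,0,-0.26,3,0.3],
  [0,0,0,0,0,2.95,0.3],
  [0,0,0,0.8,0,0,0.3],
  [0,0,0,0.4,0,0,0.3],
  [0,0,0,0.3,0,0,0.3],
  [0,0,0,0.25,0,0,0.3],
  [0,0,-0.11,0.027,0.5,0,0.3],
  [0,0,-0.11,0.027,0.5,0,0.3],
  [0,0,-0.11,0.027,0.5,0,0.3],
  [0,0,-0.11,0.027,0.5,0,0.3],
])

```text
time_s: 14.37
position: [0.4866, -0.0074, 0.0692]
tcp_rot: [0.905, -0.426, 0.001, -0.001]
contact_force: [-0.0, 2.2, -1.0]
grip_width: 0.03
grasp_force: 1.3
```

```bash
python3 -c "
from h import *
wl()"
```

```text
dab -174.8 n 376 conc 0.86 collar mod360 152.4 t 14.42 z 0.0691 yaw -50.0 dab-yaw 235.3 axis in tool [ 0.0454 -0.0002] F tool [-1.9  0.3] Fz -0.6 q1,q6 [ -9. 131.]
```

carry_out([
  [0,0,0,0.25,0,0,0.3],
  [0,0,-0.11,0.027,0.48,0,0.3],
  [0,0,-0.11,0.027,0.48,0,0.3],
  [0,0,-0.11,0.027,0.48,0,0.3],
  [0,0,-0.11,0.027,0.48,0,0.3],
  [0,0,-0.11,0.027,0.48,0,0.3],
  [0,0,-0.11,0.027,0.48,0,0.3],
  [0,0,-0.11,0.027,0.48,0,0.3],
  [0,0,-0.11,0.027,0.48,0,0.3],
  [0,0,-0.11,0.027,0.48,0,0.3],
])

```text
time_s: 15.25
position: [0.4695, -0.0487, 0.0687]
tcp_rot: [0.999, 0.053, -0.002, 0.0]
contact_force: [-9.1, -2.6, 5.8]
grip_width: 0.0295
grasp_force: 4.3
```

```bash
python3 -c "
from h import *
wl('w2')"
```

```text
dab -121.1 n 233 conc 0.8 collar mod360 206.1 t 15.3 z 0.0687 yaw 6.5 dab-yaw 232.4 axis in tool [ 0.0457 -0.0017] F tool [-8.8  3.2] Fz 4.4 q1,q6 [-14.  69.]
```

View pics/w2.png

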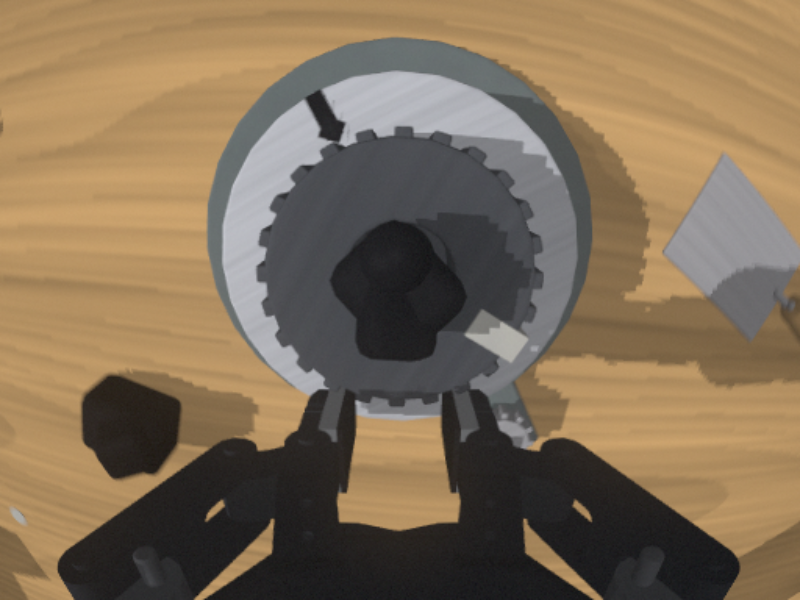

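Dab at (497,335), collar centre (402,265), pointer (333,130). The collar is at about 207°, still meshed, with everything undisturbed.

carry_out([
  [0,0,-0.11,0.02,0.5,0,0.3],
  [0,0,-0.11,0.01,0.5,0,0.3],
  [0,0,-0.11,0.01,0.5,0,0.3],
  [0,0,-0.11,0.01,0.5,0,0.3],
  [0,0,-0.11,0.01,0.5,0,0.3],
  [0,0,-0.11,0.01,0.5,0,0.3],
  [0,0,-0.11,0.01,0.5,0,0.3],
  [0,0,-0.11,0.027,0.5,0,0.3],
  [0,0,-0.11,0.027,0.5,0,0.3],
  [0,0,-0.11,0.027,0.5,0,0.3],
  [0,0,-0.11,0.027,0.5,0,0.3],
  [0,0,-0.11,0.027,0.5,0,0.3],
  [0,0,-0.11,0.027,0.5,0,0.3],
  [0,0,-0.11,0.027,0.5,0,0.3],
  [0,0,-0.11,0.027,0.5,0,0.3],
  [0,0,-0.11,0.027,0.5,0,0.3],
])

```text
time_s: 16.63
position: [0.5312, -0.0894, 0.0691]
tcp_rot: [0.595, 0.804, -0.0, 0.002]
contact_force: [-1.1, -3.4, -2.6]
grip_width: 0.0295
grasp_force: 1.7
```

```bash
python3 -c "
from h import *
wl()"
```

```text
dab -17.2 n 360 conc 1.0 collar mod360 310.0 t 16.68 z 0.0692 yaw 107.3 dab-yaw 235.4 axis in tool [ 0.0495 -0.0028] F tool [-3.8  0.2] Fz 0.2 q1,q6 [-17. -34.]
```

carry_out([
  [0,0,-0.11,0.17,0.5,0,0.3],
  [0,0,-0.11,0.08,0.5,0,0.3],
  [0,0,-0.11,0.027,0.5,0,0.3],
  [0,0,-0.11,0.027,0.5,0,0.3],
  [0,0,-0.11,0.027,0.5,0,0.3],
  [0,0,-0.11,0.027,0.5,0,0.3],
  [0,0,-0.11,0.027,0.5,0,0.3],
  [0,0,-0.11,0.027,0.5,0,0.3],
  [0,0,-0.11,0.027,0.5,0,0.3],
  [0,0,-0.11,0.06,0.5,0,0.3],
  [0,0,-0.11,0.027,0.5,0,0.3],
  [0,0,-0.11,0.027,0.5,0,0.3],
  [0,0,-0.11,0.027,0.5,0,0.3],
  [0,0,-0.11,0.027,0.5,0,0.3],
  [0,0,-0.11,0.027,0.5,0,0.3],
  [0,0,-0.11,0.027,0.5,0,0.3],
  [0,0,-0.11,0.027,0.5,0,0.3],
  [0,0,-0.11,0.027,0.5,0,0.3],
  [0,0,-0.11,0.027,0.5,0,0.3],
  [0,0,-0.11,0.027,0.5,0,0.3],
])

```text
time_s: 18.35
position: [0.5451, -0.0056, 0.0693]
tcp_rot: [-0.445, 0.896, -0.001, 0.002]
contact_force: [0.9, 0.1, -0.2]
grip_width: 0.0299
grasp_force: 1.0
```

```bash
python3 -c "
from h import *
wl()"
```

```text
dab 111.3 n 334 conc 0.97 collar mod360 78.5 t 18.4 z 0.0692 yaw -126.8 dab-yaw 238.0 axis in tool [0.0475 0.0007] F tool [-4.5 -0.3] Fz 1.6 q1,q6 [  -8. -151.]
```

The collar is at about 438° with 282° to go. Same rewind as before.

carry_out([
  [0,0,0,-1.5,0,0,0.3],
  [0,0,0,-1.5,0,0,0.3],
  [0,0,0,0,0,-3,0.3],
  [0,0,0,0,0,-3,0.3],
  [0,0,0.1227,0,0,0,0.3],
  [0,0,0.1227,0,0,0,0.3],
  [0,0,0.1227,0,0,0,0.3],
  [0,0,0.1227,0,0,0,0.3],
  [0,0,0.1227,0,0,0,0.3],
  [0,0,0.1227,0,0,0,0.3],
  [0,0,0.1227,0,0,0,0.3],
  [0,0,0.1227,0,0,0,0.3],
  [0,0,0.1227,0,0,0,0.3],
  [0,0,0.1227,0,0,0,0.3],
  [0,0,0.1227,0,0,0,0.3],
  [0,0,0.1227,0,0,0,0.3],
  [0,0,0.1227,0,0,0,0.3],
  [0,0,0.1227,0,0,0,0.3],
  [0,0,0.1227,0,0,0,0.3],
  [0,0,0.1227,0,0,0,0.3],
])

```text
time_s: 20.07
position: [0.5622, 0.0192, 0.1281]
tcp_rot: [0.501, 0.865, 0.0, 0.0]
contact_force: [0.3, 0.2, -0.5]
grip_width: 0.0298
grasp_force: 0.0
```

carry_out([
  [0,0,0.1227,0,0,0,0.3],
  [0,0,0.1227,0,0,0,0.3],
  [0,0,0.1227,0,0,0,0.3],
  [0,0,0.1227,0,0,0,0.3],
  [0,0,0.1227,0,0,0,0.3],
  [0,0,0.1227,0,0,0,0.3],
  [0,0,0.1227,0,0,0,0.3],
  [0,0,0.1227,0,0,0,0.3],
  [0,0,0.1227,0,0,0,0.3],
  [0,0,0.1227,0,0,0,0.3],
  [0,0,0.1227,0,0,0,0.3],
  [0,0,0.1227,0,0,0,0.3],
  [0,0,0.1227,0,0,0,0.3],
  [0,0,0.1227,0,0,0,0.3],
  [0,0,0.1227,0,0,0,0.3],
  [0,0,0.1227,0,0,0,0.3],
  [0,0,0.1227,0,0,0,0.3],
  [0,0,0.1227,0,0,0,0.3],
  [0,0,0.1227,0,0,0,0.3],
  [0,0,0.1227,0,0,0,0.3],
])

```text
time_s: 21.73
position: [0.5622, 0.0191, 0.1281]
tcp_rot: [0.984, -0.18, 0.0, -0.0]
contact_force: [0.5, -0.5, -0.3]
grip_width: 0.0297
grasp_force: 0.0
```

carry_out([
  [0,0,0.1227,0,0,0,0.3],
  [0,0,0.1227,0,0,0,0.3],
  [0,0,0.1227,0,0,0,0.3],
  [0,0,0.1227,0,0,0,0.3],
  [0,0,0.1227,0,0,0,0.3],
  [0,0,0.1227,0,0,0,0.3],
  [0,0,0.1227,0,0,0,0.3],
  [0,0,0,-0.5,2,0,0.3],
  [0,0,0,-0.5,2,0,0.3],
  [0,0,0,-0.5,2,0,0.3],
  [0,0,0,0,0,0,0.3],
  [0,0,0,0,0,0,0.3],
])

```text
time_s: 22.73
position: [0.4996, 0.0118, 0.1281]
tcp_rot: [0.821, -0.571, 0.0, -0.0]
contact_force: [0.2, 0.1, 0.6]
grip_width: 0.0295
grasp_force: 0.0
```

```bash
python3 -c "
from h import *
wl()"
```

```text
dab 114.0 n 358 conc 0.99 collar mod360 81.2 t 22.78 z 0.1283 yaw -69.5 dab-yaw 183.6 axis in tool [0.0558 0.0058] F tool [ 0.3 -0.7] Fz 0.6 q1,q6 [ -7. 153.]
```

carry_out([
  [0,0,0,-0.6,0.5,0,0.3],
  [0,0,0,0,0,3,0.3],
  [0,0,0,0,0,2.95,0.3],
  [0,0,0,0.8,0,0,0.3],
  [0,0,0,0.5,0,0,0.3],
  [0,0,0,0.3,0,0,0.3],
  [0,0,0,0.3,0,0,0.3],
  [0,0,-0.11,0.027,0.49,0,0.3],
  [0,0,-0.11,0.027,0.49,0,0.3],
  [0,0,-0.11,0.027,0.49,0,0.3],
  [0,0,-0.11,0.027,0.49,0,0.3],
  [0,0,-0.11,0.027,0.49,0,0.3],
  [0,0,-0.11,0.027,0.49,0,0.3],
  [0,0,-0.11,0.027,0.49,0,0.3],
])

```text
time_s: 23.95
position: [0.4734, -0.0249, 0.0693]
tcp_rot: [0.976, -0.217, -0.001, -0.0]
contact_force: [-2.8, 4.2, -2.9]
grip_width: 0.0298
grasp_force: 2.1
```

```bash
python3 -c "
from h import *
wl()"
```

```text
dab 96.7 n 46 conc 0.95 collar mod360 63.9 t 24.0 z 0.0693 yaw -24.6 dab-yaw 121.3 axis in tool [ 0.0452 -0.0018] F tool [-6.3 -2.2] Fz -1.1 q1,q6 [-11. 103.]
```

```bash
python3 -c "
from h import *
wl('w3')"
```

```text
dab 94.0 n 58 conc 0.95 collar mod360 61.2 t 24.05 z 0.0692 yaw -25.2 dab-yaw 119.2 axis in tool [ 0.0454 -0.0021] F tool [-6.6 -0.9] Fz -0.7 q1,q6 [-11. 104.]
```

View pics/w3.png

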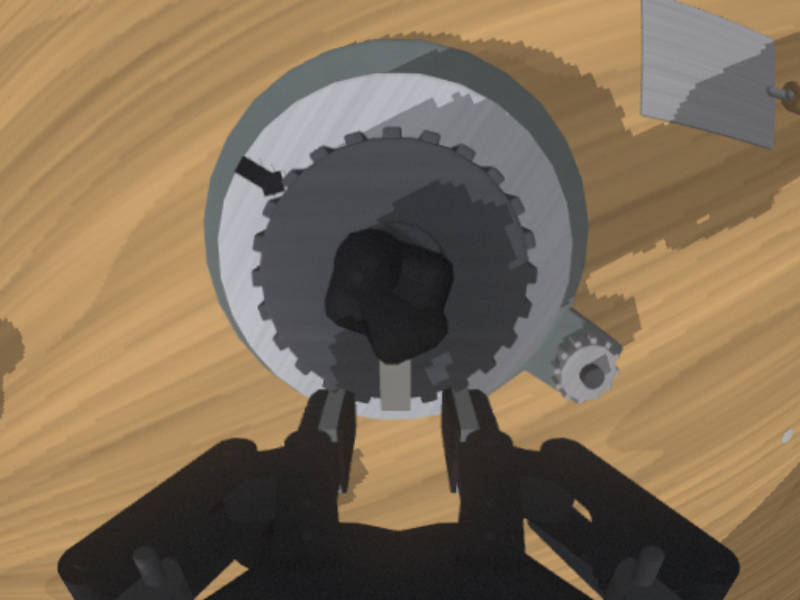

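Dab at (396,385), straight between the fingers below the collar centre at (395,268). Collar is at about 482°, and the reading failed only because the dab is in shadow. 238° to go.

carry_out([
  [0,0,-0.11,0.06,0.49,0,0.3],
  [0,0,-0.11,0.06,0.49,0,0.3],
  [0,0,-0.11,0.027,0.49,0,0.3],
  [0,0,-0.11,0.027,0.5,0,0.3],
  [0,0,-0.11,0.02,0.5,0,0.3],
  [0,0,-0.11,0.02,0.5,0,0.3],
  [0,0,-0.11,0.01,0.5,0,0.3],
  [0,0,-0.11,0.01,0.5,0,0.3],
  [0,0,-0.11,0.01,0.5,0,0.3],
  [0,0,-0.11,0.01,0.5,0,0.3],
  [0,0,-0.11,0.01,0.5,0,0.3],
  [0,0,-0.11,0.027,0.5,0,0.3],
  [0,0,-0.11,0.027,0.5,0,0.3],
  [0,0,-0.11,0.027,0.5,0,0.3],
  [0,0,-0.11,0.027,0.5,0,0.3],
  [0,0,-0.11,0.027,0.5,0,0.3],
  [0,0,-0.11,0.027,0.5,0,0.3],
  [0,0,-0.11,0.027,0.5,0,0.3],
  [0,0,-0.11,0.027,0.5,0,0.3],
  [0,0,-0.11,0.027,0.5,0,0.3],
])

```text
time_s: 25.72
position: [0.5261, -0.0915, 0.0701]
tcp_rot: [0.637, 0.771, 0.0, 0.002]
contact_force: [-0.2, -1.6, -1.1]
grip_width: 0.0301
grasp_force: 0.9
```

```bash
sed -i 's/im.min(-1)>125/im.min(-1)>105/' h.py; python3 -c "
from h import *
wl()"
```

```text
dab -81.7 n 313 conc 1.0 collar mod360 245.5 t 25.77 z 0.0702 yaw 101.3 dab-yaw 177.0 axis in tool [ 0.0501 -0.0026] F tool [-1.5  0.6] Fz -0.5 q1,q6 [-17. -28.]
```

carry_out([
  [0,0,0,0.2,0,0,0.3],
  [0,0,-0.11,0.1,0.5,0,0.3],
  [0,0,-0.11,0.06,0.5,0,0.3],
  [0,0,-0.11,0.027,0.5,0,0.3],
  [0,0,-0.11,0.027,0.5,0,0.3],
  [0,0,-0.11,0.027,0.5,0,0.3],
  [0,0,-0.11,0.027,0.5,0,0.3],
  [0,0,-0.11,0.027,0.5,0,0.3],
  [0,0,-0.11,0.027,0.5,0,0.3],
  [0,0,-0.11,0.05,0.5,0,0.3],
  [0,0,-0.11,0.027,0.5,0,0.3],
  [0,0,-0.11,0.027,0.5,0,0.3],
  [0,0,-0.11,0.027,0.5,0,0.3],
  [0,0,-0.11,0.027,0.5,0,0.3],
  [0,0,-0.11,0.027,0.5,0,0.3],
  [0,0,-0.11,0.027,0.5,0,0.3],
  [0,0,-0.11,0.027,0.5,0,0.3],
  [0,0,0,0,0,0,0.3],
])

```text
time_s: 27.27
position: [0.5603, -0.0247, 0.0702]
tcp_rot: [-0.187, 0.982, -0.001, 0.003]
contact_force: [4.2, 2.6, 1.5]
grip_width: 0.03
grasp_force: 2.4
```

```bash
python3 -c "
from h import *
wl('w4')"
```

```text
dab 26.3 n 404 conc 0.91 collar mod360 353.5 t 27.32 z 0.0702 yaw -158.7 dab-yaw 185.0 axis in tool [0.0487 0.    ] F tool [-3.9  2. ] Fz 1.8 q1,q6 [ -10. -121.]
```

View pics/w4.png

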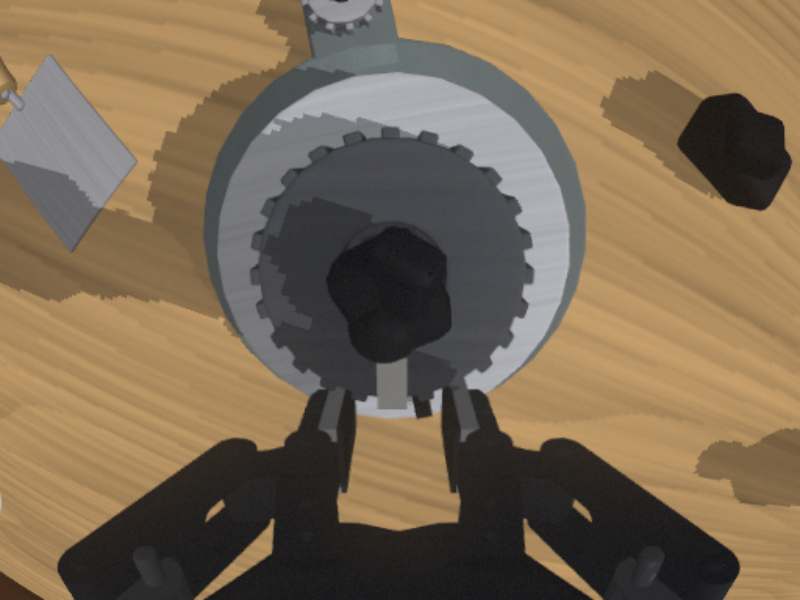

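Dab at (392,385) and pointer at (423,408), about the collar centre (390,268). That leaves about 12°, so two more rows, then withdraw.

carry_out([
  [0,0,-0.11,0.05,0.5,0,0.3],
  [0,0,-0.11,0.027,0.5,0,0.3],
  [0,0,0,0,0,0,0.3],
  [0,0,0,-1.5,0,0,0.3],
  [0,0,0,-2.5,0,0,0.3],
  [0,0,0,-1,0,-3.5,0.3],
  [0,0,0,0,0,-4,0.3],
  [0,0,0,-2,0,-3,0.3],
  [0,0,0,-4,0,0,0.3],
  [0,0,0,-4,0,0,0.3],
  [0,0,0,0,4,0,0.3],
  [0,0,0,0,4,0,0.3],
  [0,0,0,0,4,0,0.3],
  [0,0,0,0,4,0,0.3],
  [0,0,0,0,4,0,0.3],
  [0,0,0,0,4,0,0.3],
  [0,0,0,0,0,0,0.3],
  [0,0,0,0,0,0,0.3],
])

```text
time_s: 28.82
position: [0.54, 0.2679, 0.1742]
tcp_rot: [-0.294, 0.956, 0.0, 0.0]
contact_force: [-0.2, -1.3, 1.0]
grip_width: 0.03
grasp_force: 0.0
```

```bash
python3 -c "
from h import *
wl();look('fin')" 2>/dev/null
python3 -c "
from h import *
look('fin')" 2>/dev/null
```

```text
t 28.87 z 0.1741 r 0.3105 phi 85.2 yaw -145.9 axis in tool [ 0.1951 -0.2415] F tool [-0.4 -0.3] q6 -104.0 q1 20.0
dab 35.8 n 1296 collar mod360 3.0 R 1.0
```

View pics/fin.png

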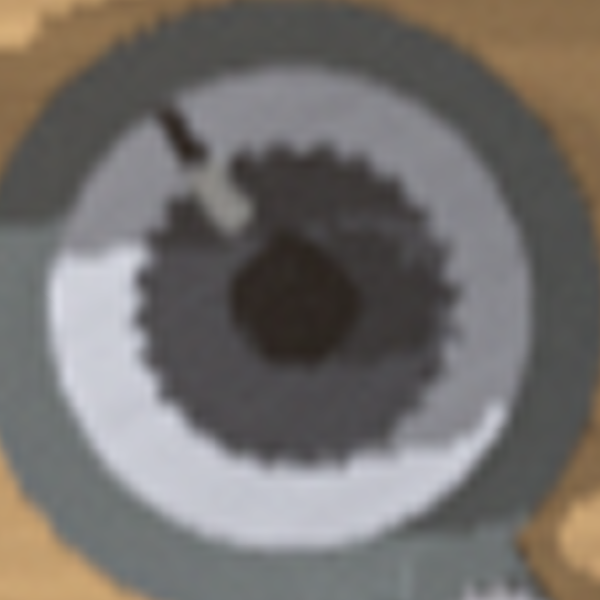

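The dab (222,197) lies in line with the pointer (183,135) as seen from the collar centre (297,304). The reading is about 3° off, and the maquette is upright.

```bash
python3 -c "
from plant import manip
print(manip.finish_job())"
```

```text
the job is handed in; nothing more can be done
None
```

The job is handed in: I rolled the collar anticlockwise to the first dab–pointer meeting and two full turns more, it rests about 3° from the pointer in the last top view, and the arm is withdrawn; the hand-in returned no verdict.

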